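# Lock a bench leg's joint with the long T-key

## Robot

A 7-joint arm with a two-finger parallel gripper is mounted at the origin on the work surface. World frame = base frame: x ahead of the robot, y to its left, z up, the work surface at z = 0. Lengths are in m, angles in rad, forces in N, time in s.
With the tool pointing down it reaches from about 0.4 to 0.925 m from the base axis. Payload 4.1 kg.
Tool frame: the origin (TCP) lies at the very end of the fingers, on their centre line; the grasp point (between the pads) lies 19 mm behind it; z points along the fingers, y is the line along which they close (so a half turn about z gives the same grasp; the last joint's range is limited). The gripper opens to 85 mm and grips with 20 to 120 N. Pads are 22 mm wide; open, the fingers measure 114 mm over their backs; the gripper's body (76 mm by 85 mm) begins 54 mm behind the grasp point. The pads swing forward as they close: fully open they stand 13 mm farther back than shut.
Start: joints at [-1.394, 0.398, 0.045, 1.537, -0.019, 1.207, -0.051], TCP at [0.177, 0.625, 0.231] pointing down, gripper open.
Joint ranges: [-2.82, 2.82], [-0.49, 2.23], [-1.37, 1.46], [0, 2.46], [-1.36, 4.5], [0.23, 2], [-2.94, 2.94]. Speed limits (rad/s): [2.57, 2.57, 3.14, 3.14, 3.14, 3.14, 3.14].

## Interface

Orientations are given as a unit quaternion [x, y, z, w].
In Python, from bench import read_state, read_camera, finish_job gives the robot as it stands. The module is installed in compiled form; this text tells all that it offers.
- The arm moves only by the tool send_rows, never from a script. Its argument "moves" is one flat list of numbers, 5 for each row, row after row: the shift along the tool's x, y, z in mm, then the turn about the tool's z in rad, then the closure in counts, from 0 (fully open) to 255 (shut). In form: [dx, dy, dz, yaw, fingers, dx, dy, dz, yaw, fingers, ...]. A call has 1 to 20 rows; each row is the pose to reach, as a shift and turn from the pose commanded when the call began, along the tool's axes at that moment; what a row does not reach only later rows make up. A row lasts 1/8 s, in which the tool goes at most 62.5 mm and 10.7 degrees, less where a joint would pass 70% of its speed; a pose out of reach is approached as far as the arm can. A call with a gripper value outside its range is refused whole. The fingers move at their own pace and stop on an object; the grip force is fixed at half the most. Time passes only in rows, so rows that repeat a pose let the fingers close. It gives the time, the measured TCP pose, the force, the opening and the grip force at its end, in the units of the state.
- read_state(): the state, without advancing time (a new reading comes with each control period).
- read_camera(name): name is "side" or "top"; returns a dict with "pixels" (384x512x3 uint8, red, green, blue), "fx", "fy", "cx", "cy" (pixels), "xyz" and "orientation" of the camera in the world. Camera axes: x right, y down, z forward; pixel columns grow to the right and rows downward; lengths in m; the calibration is good to about 2 mm. A picture is of the moment at which its call begins. There is no depth.
- finish_job(): hands the job in; it is judged then, once.
The state is a dict: "clock": time; "q": joint angles; "dq": joint speeds; "joint_torque": joint torques, N m; "eef_pos": TCP position; "orientation": TCP orientation; "contact_force": force on the tool from outside, world axes, zero at the start; "moment": the same for the moment, N m; "grip_width": finger opening in m; "finger_force": force on a finger pad.
Only numpy, scipy, OpenCV 4.12 (cv2) and the standard library are available. Lean on these libraries where they do the work, as an engineer would, in place of code of your own. Each camera call takes 0.05 s, during which the arm holds its last target. There are 200 camera calls.

## Task

Lock the rail into its leg: take the long steel T-key with the square socket foot out of its stand, lower it (do not drop it) down the deep shaft of the hollow wooden leg that has the rail fitted to it until the socket sits fully over the square stem at the bottom, and turn it clockwise, seen from above, as far as the stem goes. Let go and leave the key standing upright on the stem.

Things in the scene. Friction and masses are not known exactly. Their poses are not given: they have to be found in the camera images.
- tkey: Steel T-key (0.35-0.65 kg) upright in a wooden stand 45 mm high. Origin: centre of its foot's underside, z up. Foot: square tube 40 mm outside, 32 inside, 50 deep, sides along x, y. Rod 16 mm thick. Crossbar 16x16x100 mm along y, its middle 178 mm above the origin; grip its middle from above, closing along x. Stand pocket 37 mm deep. Not the slim 130 mm driver with a black bar.
- leg: Hollow light-wood post fixed to the bench, 110 mm square, 135 high, with a rail (170 long, 28 thick, top at 115 mm) on its +x face, away from the robot. Walls 18 mm; open shaft 74 mm square, floor 10 mm above the bench. Origin: centre of the underside, axes square to the faces, z up. A like leg with shaft and stem but no rail is a spare: leave it.
- stem_top (a point): Stem's tip, mid-shaft in the leg. Steel stem: 26 mm square for 30 mm up from the shaft floor, then tapers to 10 mm square at this point, 46 mm above the floor. x, y square to its sides (and the leg's at joint 0), turn with it. The key fits in four ways; fully down its origin is 46 mm below this point, on the floor. Play: 6 mm, and up to 16 deg before it drives the stem.
- lock_stem (a joint): Turn of the stem in rad, 0 to 1.05, growing clockwise seen from above; 1.05 is the stop, locked. Starts between 0 and 0.3, stays where it is left, takes about 0.2 N m to turn.
Things that resemble listed ones, but are neither listed nor needed, are in the scene too. What is meant by the tkey is not red, and is the larger of those in its own colour.

How it is judged:
On the way, in this order (a step that is already met when the one before it is completed fails the run):
1. the key's socket is down over the square stem of the leg with the rail (horizontal distance between tkey and stem_top below 0.012 m and z of tkey in the frame of stem_top below -0.034 m), for 0.1 s.
2. the stem is turned clockwise to within 10 degrees of its stop with the key on it (all of step 1 and value of joint lock_stem above 0.87 rad), for 0.1 s.
At the end, for the whole second after the job is handed in: the stem is within 10 degrees of its clockwise stop (joint above 0.87 rad), and the key is let go and stands still in the shaft of the leg with the rail, within 11 degrees of upright, its foot within 12 mm sideways of the stem's axis and within 12 mm of fully down (all of step 2 and angle between tkey's own z axis and vertical below 0.2 rad and linear speed of tkey below 0.05 m/s); the robot touches nothing.
It fails at once if the key is dropped down the shaft (falls faster than 0.5 m/s inside it) (horizontal distance between tkey and stem_top below 0.037 m and z of tkey in the frame of stem_top below 0.075 m and linear speed of tkey above 0.5 m/s).
It also fails if it takes over 45 s, if anything falls off the work surface, if the arm or the gripper's body presses on something with over 40 N, if the wrist force passes 120 N, or if a joint passes its speed limit or range.

## Working session

There is one attempt and no reset: what is moved stays moved. The work goes in short steps, Python scripts to look and compute and a tool call to move; the robot and the scene stay as the last step left them, time stands still between calls to the robot, and variables do not carry over. Pictures are saved under pics/ and viewed, at most 10 in all, crops included, and the job is handed in when it is done.

Besides the shell and the picture viewer there is one more tool, called after ">>>" as a command line: name --argument value ..., lists and objects as JSON in quotes. send_rows: Moves the arm, as the interface text tells. Its arguments: {"type":"object","properties":{"moves":{"type":"array"}},"required":["moves"]}

```bash
mkdir -p pics
cat > h.py <<'E'
import numpy as np, cv2
from scipy.spatial.transform import Rotation as R
from bench import read_state, read_camera, finish_job
def cast(c,u,v,z):
    d=R.from_quat(c["orientation"]).apply([(u-c["cx"])/c["fx"],(v-c["cy"])/c["fy"],1.])
    o=np.array(c["xyz"]); return o+d*(z-o[2])/d[2]
def proj(c,p):
    q=R.from_quat(c["orientation"]).inv().apply(np.array(p)-np.array(c["xyz"]))
    return np.array([c["cx"]+c["fx"]*q[0]/q[2],c["cy"]+c["fy"]*q[1]/q[2]])
def save(c,n,box=None,s=1):
    im=c["pixels"][:,:,::-1]
    if box: u0,v0,u1,v1=box; im=im[v0:v1,u0:u1]
    cv2.imwrite("pics/"+n,cv2.resize(np.ascontiguousarray(im),None,fx=s,fy=s,interpolation=cv2.INTER_CUBIC))
E
python3 - <<'E'
from h import *
for n in("top","side"):
    c=read_camera(n); save(c,n+"0.png",s=1.5); print(n,c["xyz"],R.from_quat(c["orientation"]).as_matrix().round(3).tolist(),c["fx"],c["cx"],c["cy"])
s=read_state();print(s["clock"],s["eef_pos"],R.from_quat(s["orientation"]).as_matrix().round(3).tolist())
E
```

```text
top [ 0.33931404 -0.04269239  1.24416783] [[-0.028, -0.998, 0.056], [-1.0, 0.027, -0.004], [0.002, -0.056, -0.998]] 409.4510080490233 258.41504672344826 188.96457941549366
side [-0.0037819  -0.78656381  0.83591565] [[0.865, -0.35, 0.359], [-0.501, -0.577, 0.645], [-0.019, -0.738, -0.675]] 492.79744377675814 267.05149474703865 195.44280815161025
0.1 [0.17679844 0.62491798 0.23037623] [[-0.962, 0.272, -0.0], [0.272, 0.962, -0.002], [-0.0, -0.002, -1.0]]
```

View pics/top0.png

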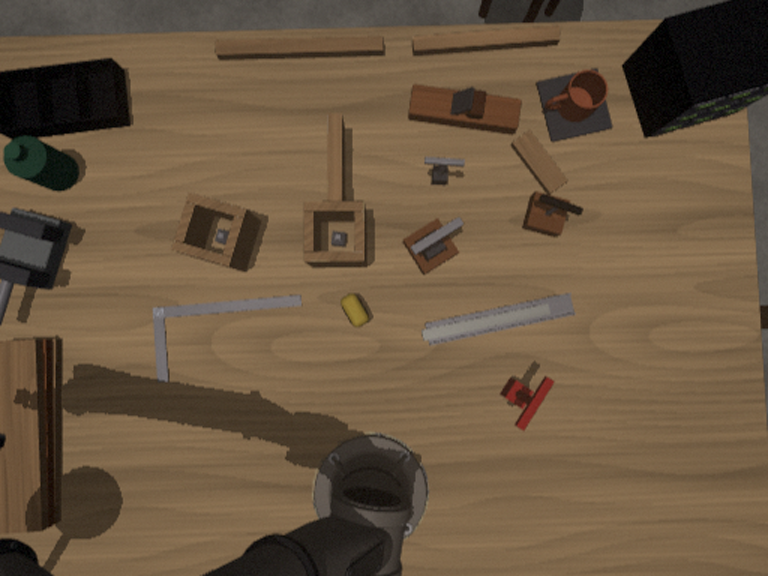

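View pics/side0.png

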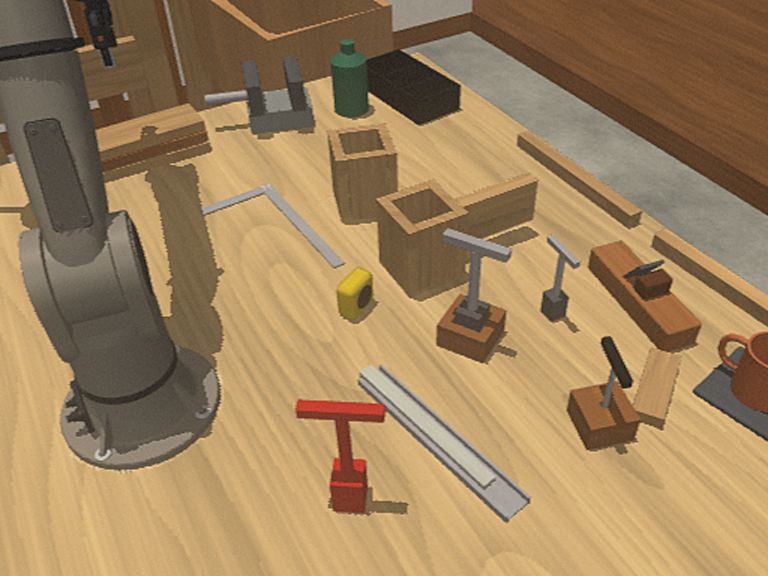

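Both views show these T-shaped things (pixels in the 1.5x pictures):
- Steel key in a wooden stand: top (437,236), side (475,245).
- Small steel key with no stand: top (443,161).
- Red key: top (533,400).
- Black-bar driver: top (558,204).

The stand one fits, as it is steel and the larger of the two grey ones. The railed leg is at top (337,234), and the spare is at (218,232). Next I'll take a confirming crop and measure.

Run:
```python
from h import *
c=read_camera("top"); save(c,"crop1.png",(195,120,325,190),6)
im=c["pixels"].astype(int); hsv=cv2.cvtColor(c["pixels"],cv2.COLOR_RGB2HSV)
m=((hsv[...,1]<45)&(hsv[...,2]>110)).astype(np.uint8)
n,l,st,ce=cv2.connectedComponentsWithStats(m)
for i in range(1,n):
    x,y,w,h,a=st[i]
    if a>40 and 200<x<330 and 90<y<190:
        pts=np.argwhere(l==i)[:,::-1].astype(np.float32); r=cv2.minAreaRect(pts)
        P=[cast(c,u,v,.194) for u,v in cv2.boxPoints(r)]
        print(st[i],r); print(np.round(P,4)[:,:2].tolist(), np.mean(P,0).round(4))
# side view same
c2=read_camera("side"); save(c2,"crop2.png",(240,110,370,250),4)
hsv=cv2.cvtColor(c2["pixels"],cv2.COLOR_RGB2HSV)
```

```text
[284 105  26   4  44] ((296.463134765625, 106.90574645996094), (24.987863540649414, 2.6255362033843994), 5.19442892074585)
[[0.6099, -0.119], [0.6167, -0.1198], [0.609, -0.1843], [0.6022, -0.1834]] [ 0.6095 -0.1516  0.194 ]
[275 145  33  23 156] ((291.17645263671875, 156.29412841796875), (5.144957542419434, 37.04369354248047), 59.03623962402344)
[[0.463, -0.0888], [0.5102, -0.1723], [0.4986, -0.1788], [0.4514, -0.0952]] [ 0.4808 -0.1338  0.194 ]
```

View pics/crop1.png

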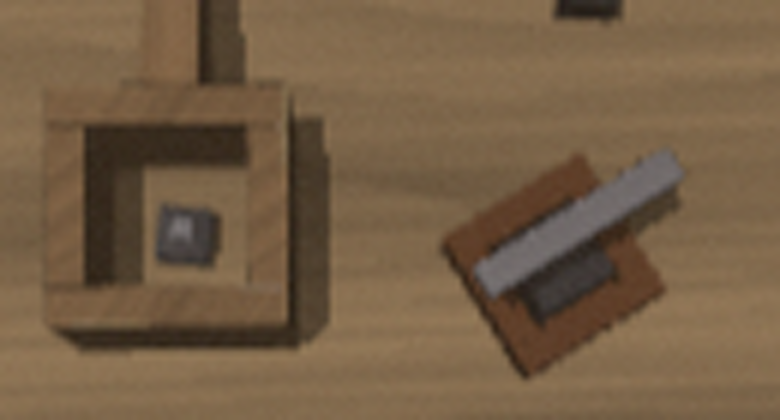

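View pics/crop2.png

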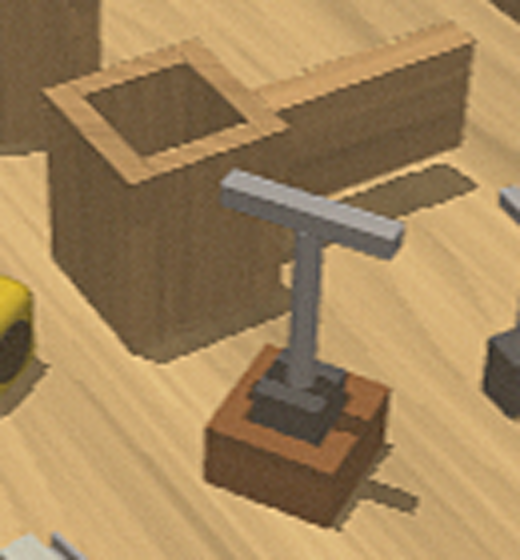

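Crop 1 confirms the steel key in its stand, with its bar running from (480,283) to (677,160). It also shows the railed leg's shaft at (85..247,125..284), with the stem at (187,235) turned a little clockwise. Next: the leg and stem poses, and a side-view check of the bar.

```bash
cat > leg.py <<'E'
from h import *
def px(p,b,s): return np.array(b[:2])+(np.array(p)+.5)/s-.5
c=read_camera("top"); c2=read_camera("side")
b=(195,120)
for nm,cor in (("outer",[(42,90),(290,84),(288,327),(43,326)]),("inner",[(85,127),(247,124),(247,284),(85,285)])):
    P=np.array([cast(c,*px(p,b,6),.135)[:2] for p in cor]); 
    e=P[1]-P[0]; f=P[2]-P[3]; g=P[0]-P[3];k=P[1]-P[2]
    print(nm,P.mean(0).round(4),[round(float(np.linalg.norm(t)),4) for t in(e,f,g,k)],[round(float(np.degrees(np.arctan2(t[1],t[0])))+o,1) for t,o in((e,90),(f,90),(g,0),(k,0))])
# side view rim check (crop2 scale 4)
b2=(240,110); P=np.array([cast(c2,*px(p,b2,4),.135)[:2] for p in [(43,92),(193,38),(288,128),(135,184)]]);print("side rim",P.mean(0).round(4),P.round(3).tolist())
hsv=cv2.cvtColor(c["pixels"],cv2.COLOR_RGB2HSV)
sub=hsv[150:168,216:236]; m=((sub[...,1]<75)).astype(np.uint8)
n,l,st,ce=cv2.connectedComponentsWithStats(m); i=1+st[1:,4].argmax()
r=cv2.minAreaRect(np.argwhere(l==i)[:,::-1].astype(np.float32)); print("stem",st[i],ce[i]+[216,150],r)
print("stem at z .04",cast(c,*(ce[i]+[216,150]),.04), "tip",cast(c,*px((182,232),b,6),.056))
print(m)
K=np.array([.4808,-.1338]); a=np.radians(-60.5); d=np.array([np.cos(a),np.sin(a)])
for s in(-.05,.05): print("bar end pred",((proj(c2,[*(K+s*d),.194])-b2+.5)*4-.5).round(1))
E
python3 leg.py
```

```text
outer [0.5002 0.0489] [0.113, 0.111, 0.1079, 0.1111] [-0.2, -1.8, -0.9, -1.9]
inner [0.5009 0.0488] [0.0737, 0.0734, 0.0722, 0.0732] [-0.5, -1.2, -1.2, -1.4]
side rim [0.5024 0.0483] [[0.448, 0.102], [0.557, 0.104], [0.555, -0.007], [0.449, -0.006]]
stem [ 5  4 10 10 86] [225.25581395 158.76744186] ((9.5, 8.5), (9.0, 9.0), 90.0)
stem at z .04 [0.49945311 0.04808581 0.04      ] tip [0.49887073 0.04783384 0.056     ]
[[0 0 0 0 0 0 0 0 0 0 0 0 0 0 0 0 0 0 0 0]
 [0 0 0 0 0 0 0 0 0 0 0 0 0 0 0 0 0 0 0 0]
 [0 0 0 0 0 0 0 0 0 0 0 0 0 0 0 0 0 0 0 0]
 [0 0 0 0 0 0 0 0 0 0 0 0 0 0 0 0 0 0 0 0]
 [0 0 0 0 0 0 1 1 1 0 0 0 0 0 0 0 0 0 0 0]
 [0 0 0 0 0 0 1 1 1 1 1 1 1 1 0 0 0 0 0 0]
 [0 0 0 0 0 1 1 1 1 1 1 1 1 1 1 0 0 0 0 0]
 [0 0 0 0 0 1 1 1 1 1 1 1 1 1 1 0 0 0 0 0]
 [0 0 0 0 0 1 1 1 1 1 1 1 1 1 1 0 0 0 0 0]
 [0 0 0 0 0 1 1 1 1 1 1 1 1 1 0 0 0 0 0 0]
 [0 0 0 0 0 1 1 1 1 1 1 1 1 1 1 0 0 0 0 0]
 [0 0 0 0 0 1 1 1 1 1 1 1 1 1 0 0 0 0 0 0]
 [0 0 0 0 0 1 1 1 1 1 1 1 1 1 0 0 0 0 0 0]
 [0 0 0 0 0 0 1 1 1 1 1 1 1 1 0 0 0 0 0 0]
 [0 0 0 0 0 0 0 0 0 0 0 0 0 0 0 0 0 0 0 0]
 [0 0 0 0 0 0 0 0 0 0 0 0 0 0 0 0 0 0 0 0]
 [0 0 0 0 0 0 0 0 0 0 0 0 0 0 0 0 0 0 0 0]
 [0 0 0 0 0 0 0 0 0 0 0 0 0 0 0 0 0 0 0 0]]
bar end pred [225.5 175.2]
bar end pred [398.3 233.3]
```

The bar's middle is at (0.481, -0.134), with the closing axis at 29.5°. The leg is at (0.501, 0.049), turned about -1.3°, and the stem is at about -9°. The side view agrees with the bar position. Moving above the key.

>>> send_rows --moves '[-394,-278,-30,0.4,0,-394,-278,-30,0.78,0,-394,-278,-30,0.78,0,-394,-278,-30,0.78,0,-394,-278,-30,0.78,0,-394,-278,-30,0.78,0,-394,-278,-30,0.78,0,-394,-278,-30,0.78,0,-499,-647,-30,0.78,0,-499,-647,-30,0.78,0,-499,-647,-30,0.78,0,-499,-647,-30,0.78,0,-499,-647,-30,0.78,0,-499,-647,-30,0.78,0,-499,-647,-30,0.78,0,-499,-647,-30,0.78,0,-499,-647,-30,0.78,0]'

```text
clock: 2.42
eef_pos: [0.4813, -0.1308, 0.2611]
orientation: [0.502, 0.865, 0.0, -0.0]
contact_force: [-0.8, 0.1, -0.1]
grip_width: 0.0856
finger_force: 0.0
```

```bash
cat > st.py <<'E'
from h import *
import sys
def st():
    s=read_state(); M=R.from_quat(s["orientation"]).as_matrix(); p=np.array(s["eef_pos"])
    print(s["clock"],p.round(4),"yang",np.degrees(np.arctan2(M[1,1],M[0,1])).round(2),"z",M[:,2].round(3),"F",np.round(s["contact_force"],1),"M",np.round(s["moment"],2),"w",s["grip_width"],"q7",round(s["q"][6],2))
    return M,p
if __name__=="__main__":
    M,p=st()
    if len(sys.argv)>4:
        t=np.array([float(a) for a in sys.argv[1:4]]); print("dxyz mm",(M.T@(t-p)*1000).round(1),"yaw",np.radians((np.degrees(np.arctan2(M[1,1],M[0,1]))-float(sys.argv[4]))).round(3))
E
python3 st.py .481 -.1338 .167 29.5
```

```text
2.425 [ 0.4813 -0.1308  0.2611] yang 29.7 z [-0.     0.001 -1.   ] F [-0.8  0.1 -0.1] M [ 0.04  0.   -0.01] w 0.08562267915708714 q7 0.8
dxyz mm [-2.6 -1.8 94.1] yaw 0.004
```

>>> send_rows --moves '[0,0,45,0,0,0,0,80,0,0,0,0,94,0,0,0,0,94,0,0,0,0,94,0,0]'

```text
clock: 3.05
eef_pos: [0.4822, -0.1328, 0.1686]
orientation: [0.503, 0.864, 0.001, 0.001]
contact_force: [0.3, 0.5, 0.5]
grip_width: 0.0857
finger_force: 0.0
```

```bash
python3 st.py .481 -.1338 .167 29.5; python3 -c "
from h import *
c=read_camera('side');save(c,'g1.png',(240,60,370,250),3)"
```

```text
3.05 [ 0.4822 -0.1328  0.1686] yang 29.55 z [ 0.003  0.    -1.   ] F [0.3 0.5 0.5] M [-0.01 -0.01  0.01] w 0.08565148816912758 q7 0.89
dxyz mm [-0.2 -1.5  1.6] yaw 0.001
```

View pics/g1.png

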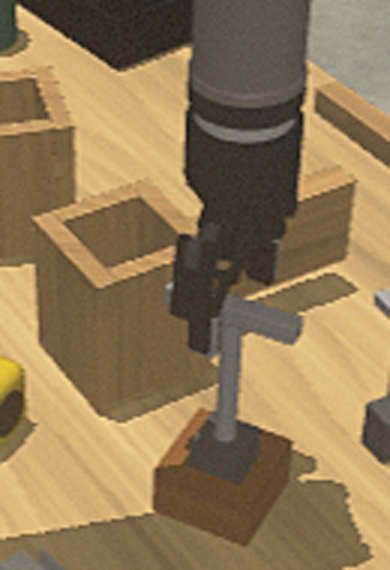

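The picture shows the fingers straddling the bar, with the near finger at (200,300) and the far one behind it at (262,255). Closing now.

>>> send_rows --moves '[0,-1,1,0,150,0,-1,1,0,255,0,-1,1,0,255,0,-1,1,0,255,0,-1,1,0,255,0,-1,1,0,255,0,-1,1,0,255,0,-1,1,0,255]'

```text
clock: 4.1
eef_pos: [0.4805, -0.1334, 0.1665]
orientation: [0.504, 0.864, 0.0, 0.0]
contact_force: [1.5, 1.1, 2.3]
grip_width: 0.0152
finger_force: 59.5
```

>>> send_rows --moves '[0,0,-8,0,255,0,0,-20,0,255,0,0,-40,0,255,0,0,-70,0,255,0,0,-110,0,255,0,0,-150,0,255,0,0,-175,0,255,0,0,-175,0,255,0,0,-175,0,255]'

```text
clock: 5.22
eef_pos: [0.4789, -0.1333, 0.3398]
orientation: [0.504, 0.864, -0.001, -0.001]
contact_force: [-0.5, 1.3, -5.8]
grip_width: 0.0149
finger_force: 58.8
```

```bash
python3 st.py .501 .0487 .340 -9; python3 -c "
from h import *
c=read_camera('side');save(c,'g2.png',(200,0,400,250),2.4)"
```

```text
5.225 [ 0.4789 -0.1333  0.3398] yang 29.5 z [-0.003  0.001 -1.   ] F [-0.5  1.3 -5.8] M [ 0.02  0.05 -0.03] w 0.014909829033333589 q7 0.75
dxyz mm [147.5 108.8  -0.2] yaw 0.672
```

View pics/g2.png

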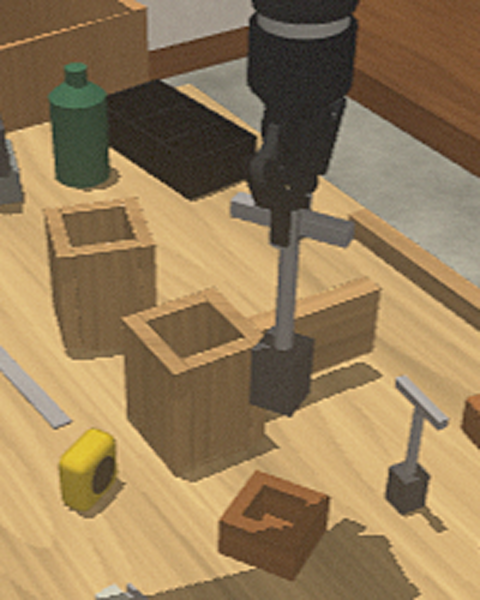

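The key is out of its stand and hanging upright, with its foot at (282,370) and the bar square in the pads. Moving over the leg.

>>> send_rows --moves '[37,27,0,0.17,255,74,54,0,0.34,255,111,81,0,0.5,255,148,109,0,0.67,255,148,109,0,0.67,255,148,109,0,0.67,255,148,109,0,0.67,255,148,109,0,0.67,255]'

```text
clock: 6.28
eef_pos: [0.5019, 0.0479, 0.3412]
orientation: [0.76, 0.65, -0.0, -0.0]
contact_force: [0.2, -0.5, -6.5]
grip_width: 0.0152
finger_force: 59.1
```

```bash
python3 st.py .501 .0487 .340 -9
python3 - <<'E'
from h import *
c=read_camera('side');save(c,'g3.png',(210,40,340,160),5)
s=read_state();p=np.array(s["eef_pos"]);M=R.from_quat(s["orientation"]).as_matrix()
z=p[2]-.1585
for h in(0,.05):
  print([((proj(c,[*(p[:2]+.02*(a*M[:2,0]+b*M[:2,1])),z+h])-[210,40]+.5)*5-.5).round(0).tolist() for a,b in((1,1),(1,-1),(-1,-1),(-1,1))])
for a in(-.05,.05): print("bar end mid", ((proj(c,[*(p[:2]+a*M[:2,0]),z+.178])-[210,40]+.5)*5-.5).round(0))
E
```

```text
6.275 [0.5019 0.0479 0.3412] yang -8.99 z [-0.  0. -1.] F [ 0.2 -0.5 -6.5] M [ 0.03  0.04 -0.01] w 0.015195720461775763 q7 -0.29
dxyz mm [ 0.6 -1.1  1.2] yaw 0.0
[[378.0, 373.0], [300.0, 391.0], [332.0, 435.0], [411.0, 416.0]]
[[379.0, 281.0], [299.0, 299.0], [331.0, 343.0], [413.0, 324.0]]
bar end mid [402. 101.]
bar end mid [312.   1.]
```

View pics/g3.png

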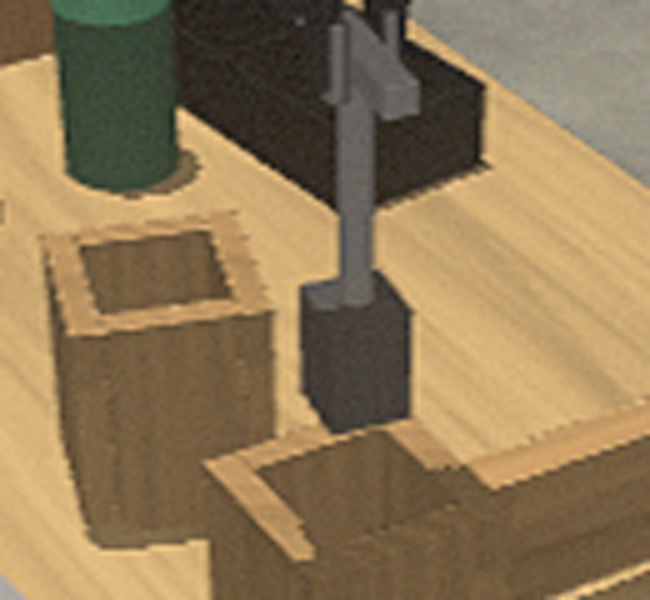

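The foot's bottom corners at (333,433) and (410,416) match the prediction within a pixel, so it is centred over the railed leg's shaft. Lowering.

>>> send_rows --moves '[0,-1,15,0,255,0,-1,35,0,255,0,-1,55,0,255,0,-1,75,0,255,0,-1,95,0,255,0,-1,110,0,255,0,-1,120,0,255,0,-1,120,0,255,0,-1,120,0,255]'

```text
clock: 7.45
eef_pos: [0.5017, 0.0493, 0.2219]
orientation: [0.76, 0.65, 0.001, 0.0]
contact_force: [0.2, 0.2, -5.9]
grip_width: 0.015
finger_force: 59.1
```

```bash
python3 st.py .501 .0487 .1685 -9
```

```text
7.45 [0.5017 0.0493 0.2219] yang -8.88 z [ 0.001  0.    -1.   ] F [ 0.2  0.2 -5.9] M [-0.04 -0.04  0.02] w 0.014996530477993429 q7 -0.23
dxyz mm [-0.7 -0.7 53.4] yaw 0.002
```

Next over the taper, watching the force.

>>> send_rows --moves '[0,0,6,0,255,0,0,12,0,255,0,0,18,0,255,0,0,23,0,255,0,0,28,0,255,0,0,28,0,255]'

```text
clock: 8.2
eef_pos: [0.5007, 0.0492, 0.1928]
orientation: [0.76, 0.65, -0.0, -0.0]
contact_force: [0.0, 0.1, -6.1]
grip_width: 0.015
finger_force: 59.1
```

```bash
python3 st.py .501 .0487 .1685 -9
```

```text
8.2 [0.5007 0.0492 0.1928] yang -8.88 z [-0.001 -0.    -1.   ] F [ 0.   0.1 -6.1] M [0.03 0.01 0.  ] w 0.015000011139365058 q7 -0.21
dxyz mm [-0.4  0.4 24.3] yaw 0.002
```

>>> send_rows --moves '[0,0,6,0,255,0,0,12,0,255,0,0,17,0,255,0,0,21,0,255,0,0,23,0,255,0,0,23,0,255,0,0,23,0,255]'

```text
clock: 9.07
eef_pos: [0.5013, 0.0492, 0.1705]
orientation: [0.76, 0.65, 0.0, 0.0]
contact_force: [0.4, -0.1, -5.0]
grip_width: 0.0147
finger_force: 59.1
```

```bash
python3 st.py .501 .0487 .1685 -9
```

```text
9.075 [0.5013 0.0492 0.1705] yang -8.88 z [ 0.  0. -1.] F [ 0.4 -0.1 -5. ] M [ 0.02 -0.05  0.06] w 0.014729284190805707 q7 -0.19
dxyz mm [-0.6 -0.2  2. ] yaw 0.002
```

Fully down to within about 2 mm, with no jamming. Turning clockwise (+yaw, as tool z points down).

>>> send_rows --moves '[0,0,1,0.1,255,0,0,1,0.2,255,0,0,1,0.3,255,0,0,1,0.4,255,0,0,1,0.5,255,0,0,1,0.6,255,0,0,1,0.7,255,0,0,1,0.8,255,0,0,1,0.9,255,0,0,1,1.0,255,0,0,1,1.0,255,0,0,1,1.0,255]'

```text
clock: 10.58
eef_pos: [0.5021, 0.0494, 0.1698]
orientation: [0.978, 0.207, 0.001, 0.0]
contact_force: [2.0, -0.8, -5.8]
grip_width: 0.0149
finger_force: 59.1
```

```bash
python3 st.py .501 .0487 .1685 -70
```

```text
10.575 [0.5021 0.0494 0.1698] yang -66.09 z [ 0.002  0.    -1.   ] F [ 2.  -0.8 -5.8] M [ 0.02 -0.68  0.04] w 0.014877630901104687 q7 -1.12
dxyz mm [-1.3  0.2  1.3] yaw 0.068
```

>>> send_rows --moves '[-1,0,0,0.04,255,-1,0,0,0.08,255,-1,0,0,0.12,255,-1,0,0,0.12,255]'

```text
clock: 11.08
eef_pos: [0.5011, 0.049, 0.1698]
orientation: [0.989, 0.147, 0.001, -0.0]
contact_force: [3.6, 0.8, -4.4]
grip_width: 0.0151
finger_force: 59.3
```

```bash
python3 st.py .501 .0487 .1685 -76
```

```text
11.075 [0.5011 0.049  0.1698] yang -73.05 z [ 0.002  0.    -1.   ] F [ 3.6  0.8 -4.4] M [ 0.16 -1.27  0.09] w 0.015119712666822141 q7 -1.24
dxyz mm [-0.2  0.3  1.3] yaw 0.051
```

>>> send_rows --moves '[0,0,0,0.04,255,0,0,0,0.08,255,0,0,0,0.08,255]'

```text
clock: 11.45
eef_pos: [0.5007, 0.0489, 0.1697]
orientation: [0.994, 0.107, 0.001, -0.0]
contact_force: [3.9, 0.7, -3.4]
grip_width: 0.0147
finger_force: 59.6
```

```bash
python3 st.py .501 .0487 .1685 -76
python3 - <<'E'
from h import *
c=read_camera('side');save(c,'g4.png',(210,60,340,180),5)
E
```

```text
11.45 [0.5007 0.0489 0.1697] yang -77.67 z [ 0.001  0.    -1.   ] F [ 3.9  0.7 -3.4] M [ 0.29 -1.39  0.11] w 0.014690653728941776 q7 -1.31
dxyz mm [0.2 0.3 1.2] yaw -0.029
```

View pics/g4.png

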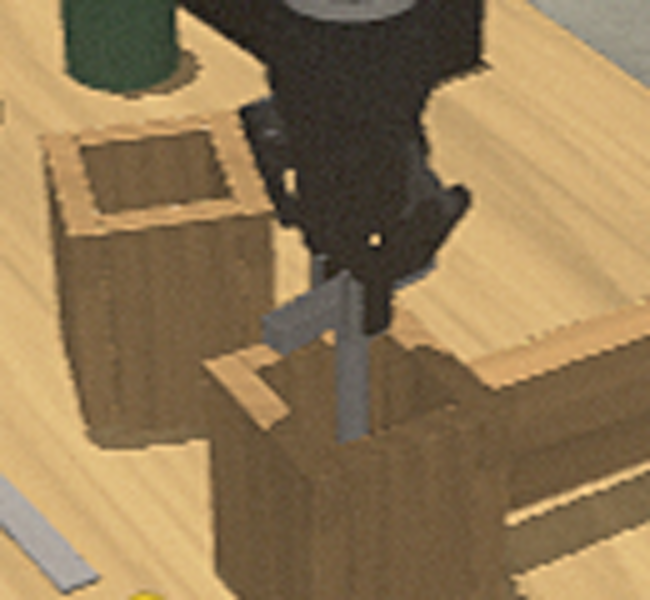

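The bar runs back from its end face at (275,338) and the rod goes down the shaft at (352,430). Turning on until the stop is felt.

>>> send_rows --moves '[0,0,0,0.04,255,0,0,0,0.08,255,0,0,0,0.12,255,0,0,0,0.12,255]'

```text
clock: 12.0
eef_pos: [0.5003, 0.0493, 0.1696]
orientation: [0.999, 0.049, 0.0, 0.0]
contact_force: [3.6, 1.3, 1.3]
grip_width: 0.015
finger_force: 73.3
```

```bash
python3 st.py .501 .0487 .1685 -76
python3 - <<'E'
from h import *
c=read_camera('side');s=read_state();print(np.round(s["joint_torque"],2))
p=np.array(s["eef_pos"]);M=R.from_quat(s["orientation"]).as_matrix()
for da in(-20,-10,0,10,20):
  t=R.from_euler('z',da,degrees=True).apply(M[:,0])
  for k in(-1,1):
    e=p+[0,0,.0195]+.05*k*t; n=np.cross([0,0,1],t)
    print(da,k,[(proj(c,e+.008*(a*n+[0,0,b]))).round(1).tolist() for a,b in((1,1),(1,-1),(-1,-1),(-1,1))])
save(c,'g5.png',(250,110,300,150),15)
E
```

```text
12.0 [0.5003 0.0493 0.1696] yang -84.36 z [ 0. -0. -1.] F [3.6 1.3 1.3] M [ 0.46 -0.94  1.73] w 0.014999159175556002 q7 -1.42
dxyz mm [0.6 0.7 1.1] yaw -0.146
[  2.25 -25.8    7.3  -18.69  -0.32   1.29  -1.73]
-20 -1 [[258.3, 116.8], [258.5, 122.6], [260.2, 126.3], [260.1, 120.5]]
-20 1 [[299.1, 109.8], [298.9, 115.6], [301.1, 119.1], [301.3, 113.4]]
-10 -1 [[259.0, 118.9], [259.2, 124.7], [262.1, 128.2], [261.9, 122.4]]
-10 1 [[297.1, 108.1], [296.9, 113.8], [300.1, 117.1], [300.3, 111.4]]
0 -1 [[260.4, 120.9], [260.5, 126.7], [264.5, 129.8], [264.4, 124.0]]
0 1 [[294.6, 106.6], [294.5, 112.3], [298.6, 115.2], [298.8, 109.5]]
10 -1 [[262.3, 122.7], [262.5, 128.5], [267.5, 131.2], [267.3, 125.4]]
10 1 [[291.7, 105.3], [291.6, 111.0], [296.5, 113.5], [296.7, 107.8]]
20 -1 [[264.9, 124.3], [265.0, 130.1], [270.8, 132.3], [270.7, 126.5]]
20 1 [[288.4, 104.4], [288.4, 110.1], [294.0, 112.0], [294.1, 106.3]]
```

View pics/g5.png

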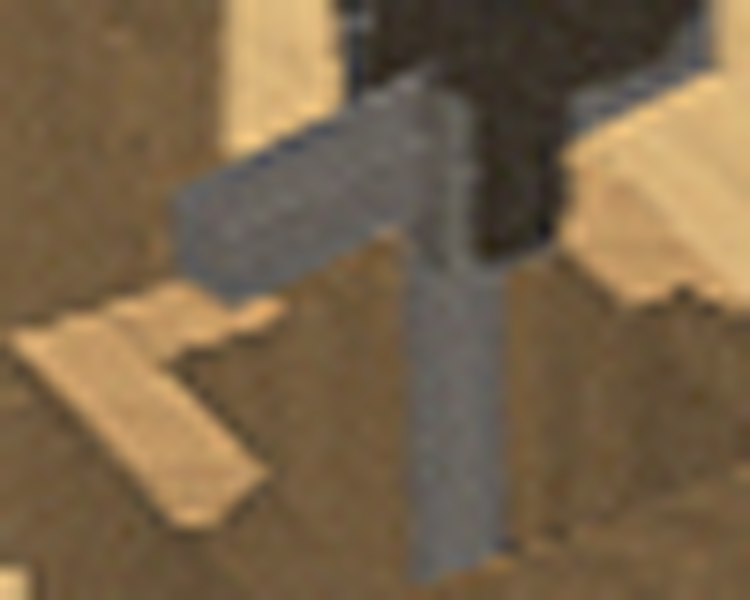

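The z moment jumped to 1.7 N m, so the stem is at its stop. Next: ease back inside the play, settle, open and rise.

>>> send_rows --moves '[0,0,0,-0.06,255,0,0,0,-0.12,255,0,0,1,-0.12,255,0,0,1,-0.12,255]'

```text
clock: 12.55
eef_pos: [0.5008, 0.0486, 0.1688]
orientation: [0.994, 0.106, 0.001, -0.0]
contact_force: [4.5, 0.4, 4.1]
grip_width: 0.0149
finger_force: 60.5
```

```bash
python3 st.py .501 .0487 .1685 -76
```

```text
12.55 [0.5008 0.0486 0.1688] yang -77.83 z [ 0.001  0.001 -1.   ] F [4.5 0.4 4.1] M [ 0.37 -1.27  0.01] w 0.014894501840696604 q7 -1.31
dxyz mm [ 0.2 -0.1  0.3] yaw -0.032
```

Fz is now +4, so the key rests on the floor. Releasing.

>>> send_rows --moves '[0,0,0,0,220,0,0,0,0,200,0,0,0,0,150,0,0,0,0,80,0,0,0,0,0,0,0,0,0,0,0,0,0,0,0,0,0,0,0,0,0,0,-20,0,0,0,0,-50,0,0,0,0,-90,0,0,0,0,-130,0,0,0,0,-150,0,0,0,0,-150,0,0,0,0,-150,0,0]'

```text
clock: 14.42
eef_pos: [0.4995, 0.0488, 0.3172]
orientation: [0.994, 0.108, -0.001, 0.0]
contact_force: [0.7, 0.1, 0.5]
grip_width: 0.0853
finger_force: 0.0
```

```bash
python3 st.py
python3 - <<'E'
from h import *
c=read_camera('side');save(c,'g6.png',(210,60,340,180),5)
p=np.array([.5008,.0486,.188]);a=np.radians(-77.8+90);t=np.array([np.cos(a),np.sin(a),0])
print([((proj(c,p+.05*k*t)-[210,60]+.5)*5).round(0) for k in(-1,0,1)])
E
```

```text
14.425 [0.4995 0.0488 0.3172] yang -77.63 z [-0.002 -0.    -1.   ] F [0.7 0.1 0.5] M [ 0.07  0.   -0.02] w 0.08532492731052566 q7 -1.45
[array([274., 337.]), array([353., 295.]), array([429., 254.])]
```

View pics/g6.png

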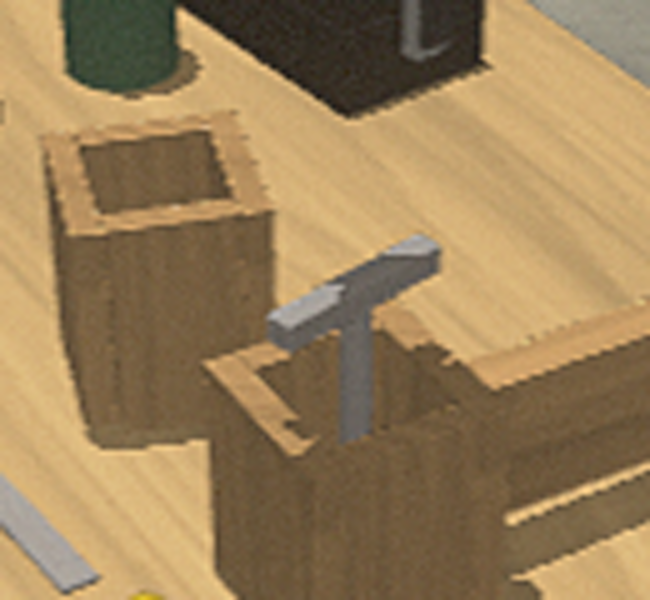

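The key stands upright in the railed leg, its bar running from (275,330) to (430,250) as predicted. The gripper is clear, so I'm handing in.

```bash
python3 -c "
from h import *
print(finish_job())"
```

```text
the job is handed in; nothing more can be done
None
```

I lowered the steel T-key onto the railed leg's stem, turned it clockwise until I felt the stop, and let go. It was standing upright with the gripper clear when I handed the job in at about 14.5 s; the hand-in gave no verdict.

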